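# Unclamp the glued card block and hold it square in the corner

### The job

Pull the sliding jaw of the gluing clamp all the way open, lift the finished card block up out of the clamp, and lay it flat on the squaring board with its long side along the side fence and its short end at the far fence. Press it snugly into the corner so that it is flush with and pushes on both fences at once, and finish like that: still gripping the block and still pressing it against both fences, not letting go. Leave the clamp open and do not push the other things on the table about.

Things in the scene. Friction and masses are not known exactly. Their poses are not given: they have to be found in the camera images.
- block: Rigid block of dark green cards glued together, 96 x 56 x 50 mm (x, y, z), 0.15 to 0.31 kg. Origin: centre of underside; x along its long side, z up. Starts flat on the clamp's base between the jaws, x along the clamp's x. Its long sides (56 mm apart) are free to grip from above; the sliding jaw's lip covers up to 12 mm of its near end (2 mm above it) until the jaw opens.
- clamp: Gluing clamp, fixed: aluminium base 240 x 100 x 15 mm, two steel jaws 70 mm wide (y), tops 67 mm (fixed) and 75 mm (sliding) above the table. Origin: centre of underside; x from the sliding to the fixed jaw (face at x = 85 mm). The block lies on the base's top, 15 mm above the origin. Yaw within 0.3 rad of the world's; stands left or right of the robot's centre line.
- jaw (a joint): Sliding jaw of the clamp, value in m: 0 = shut (face at clamp x = -13 mm), grows as the jaw slides towards the clamp's -x (roughly towards the robot), 0.055 = fully open against its stop. Starts nearly shut (0 to 0.008). It slides with about 3 N of friction (and a little drag) and stays where it is left.
- jaw_grip (a point): Grip point on the black upright post on top of the sliding jaw, on its axis, 103 mm above the table; moves with the jaw. The post is 18 mm (clamp x) x 22 mm (clamp y), 42 mm high, its top 116 mm above the table. Pinch it from above across the 22 mm. Axes are the clamp's.
- board: Squaring board, fixed to the table: white bed 200 x 170 mm, its top 12 mm above the table, with two low steel fences at right angles. Origin: centre of its underside; x points to the far fence, y to the side fence. Its yaw varies, within 0.3 rad of the world's axes; it may stand left or right of the robot's centre line.
- corner (a point): Inner corner of the board: point on the bed's top where the fences' inner faces meet, at board (80, 65, 12) mm, axes as the board's. The block pressed home, x along the board's x (either way round), has the centre of its underside at (-48, -28, 0) mm from here. Bed and fences are not slippery (friction 0.5 to 0.75), so a push of a few N can be all friction: 10 to 15 N of push each way is right.
- far_fence: Far fence of the squaring board: rigid steel bar 16 x 150 x 22 mm (board axes), 22 mm high above the bed; its inner face looks to the board's -x. Origin: centre of its underside.
- side_fence: Side fence of the squaring board: rigid steel bar 176 x 16 x 22 mm (board axes), 22 mm high above the bed, on the left seen from the robot; its inner face looks to the board's -y. Origin: centre of its underside. Fingers that grip the block across its 56 mm must keep their tips above the fence (34 mm above the table).
- tape_roll: Bystander: roll of clear tape lying flat, 90 mm across, 40 mm high, between clamp and board. Origin: centre of its underside. Leave alone.
- glue_bottle: Bystander: white glue bottle, 52 mm across, 130 mm high. Origin: centre of its underside. Leave alone.
- card_pack: Bystander: banded pack of cards with a pale band round it, 85 x 55 x 70 mm, standing near the robot's base. Origin: centre of its underside. Leave alone.
- carton: Bystander: empty open white paper tray, 80 x 130 x 32 mm, beyond the clamp and board. Origin: centre of its underside. Leave alone.
- cutter: Bystander: hand tool with a yellow handle, 170 mm long, lying flat at the side. Leave alone.
- pin_cup: Bystander: grey plastic cup, 64 mm across, 60 mm high, at the side. Origin: centre of its underside. Leave alone.

How it is judged:
By the outcome, as a careful person would: the job done as asked, in the order asked, and still so for the second after the job is handed in, while the arm keeps its last pose, push and grip.
It also fails if it takes over 66 s, if anything falls off the work surface, if the arm or the gripper's body presses on something with over 40 N, if the wrist force passes 120 N, or if a joint passes its speed limit or range.

### The arm

A 6-joint arm with a two-finger parallel gripper is mounted at the origin on the work surface. World frame = base frame: x ahead of the robot, y to its left, z up, the work surface at z = 0. Lengths are in m, angles in rad, forces in N, time in s.
With the tool pointing down it reaches from about 0.275 to 0.775 m from the base axis. Payload 14.6 kg.
Tool frame: the origin (TCP) lies between the finger pads; the fingertips stand 22 mm ahead of it and the grasp point (between the pads) lies 3 mm ahead of it (robot.nose_length is the distance from the TCP to the fingertips, in m); z points along the fingers, y is the line along which they close (so a half turn about z gives the same grasp; the last joint's range is limited). The gripper opens to 85 mm and grips with 20 to 120 N. Pads are 22 mm wide; open, the fingers measure 114 mm over their backs; the gripper's body (76 mm by 85 mm) begins 54 mm behind the grasp point. The pads swing forward as they close: fully open they stand 13 mm farther back than shut.
Start: joints at [-1.417, 0.263, -0.048, 1.259, 0, 1.415], TCP at [0.16, -0.5, 0.253] pointing down, gripper open.
Joint ranges: [-2.65, 2.65], [-0.89, 1.7], [-1.18, 1.37], [-2.13, 2.11], [-1.35, 1.29], [-3.14, 3.14]. Speed limits (rad/s): [1.89, 1.89, 2.57, 2.79, 3.14, 3.14].

### API

Orientations are given as a unit quaternion [x, y, z, w].
In Python, from workcell import robot gives the robot as it stands.
- The arm moves only by the tool servo_tool, never from a script. Its argument "series" is one flat list of numbers, 5 for each row, row after row: the shift along the tool's x, y, z in m, then the turn about the tool's z in rad, then the closure, from -1 (fully open) to 1 (shut). A call has 1 to 20 rows; each row shifts and turns the commanded pose from where the row before left it, along the tool's axes as they then stand; what a row does not reach is not made up. A row lasts 1/8 s, in which the tool goes at most 62.5 mm and 10.7 degrees, less where a joint would pass 70% of its speed; a pose out of reach is approached as far as the arm can. A call is refused whole if a number of a shift passes 0.0625 or a number of a turn 0.188, either way. A call with a gripper value outside its range is refused whole. The fingers move at their own pace and stop on an object; "force" is the grip in N (left out, the last holds). Time passes only in rows, so rows that do not move let the fingers close. It gives the time, the measured TCP pose, the force, the opening and the grip force at its end, in the units of the state.
- robot.read_state(): the state, without advancing time (a new reading comes with each control period).
- robot.read_camera(name): name is "scene" or "side" or "wrist"; returns the picture (400x640x3 uint8, red, green, blue); there is no depth.
- robot.camera_params(name): a dict with "K" (3x3 intrinsics, pixels), "rvec" (rotation vector, rad) and "tvec" (3), from world to camera coordinates, as OpenCV has them. Camera axes: x right, y down, z forward; pixel columns grow to the right and rows downward; lengths in m; the calibration is good to about 2 mm. A picture is of the moment at which its call begins: read the wrist's pose just before it. camera_params takes no time and is no camera call; for the wrist camera it gives the pose at the moment of the call.
- robot.close_job(): hands the job in; it is judged then, once.
The state is a dict: "time": time; "joints": joint angles; "qd": joint speeds; "tau": joint torques, N m; "tool_pos": TCP position; "ee_rot": TCP orientation; "contact_force": force on the tool from outside, world axes, zero at the start; "ft_torque": the same for the moment, N m; "opening": finger opening in m; "finger_force": force on a finger pad.
Only numpy, scipy, OpenCV 4.12 (cv2) and the standard library are available. Lean on these libraries where they do the work, as an engineer would, in place of code of your own. Each camera call takes 0.05 s, during which the arm holds its last target. There are 200 camera calls.

## Working session

There is one attempt and no reset: what is moved stays moved. The work goes in short steps, Python scripts to look and compute and a tool call to move; the robot and the scene stay as the last step left them, time stands still between calls to the robot, and variables do not carry over. Pictures are saved under pics/ and viewed, at most 10 in all, crops included, and the job is handed in when it is done.

Besides the shell and the picture viewer there is one more tool, called after "Call:" as name(argument=value, ...) on one line, values as JSON. servo_tool: Moves the arm, as the interface text tells. Its arguments: {"type":"object","properties":{"series":{"type":"array"},"force":{"type":"number"}},"required":["series"]}

```bash
mkdir -p pics; ls; python3 - <<'E'
from workcell import robot
import cv2,numpy as np
print(robot.read_state())
for n in("scene","side"):
    p=robot.camera_params(n); R=cv2.Rodrigues(np.array(p["rvec"]))[0]
    print(n,np.round(p["K"],1).tolist(),(-R.T@np.array(p["tvec"])).round(3))
    cv2.imwrite(f"pics/{n}0.png",robot.read_camera(n)[:,:,::-1])
E
```

```text
pics
{'time': 0.0, 'joints': array([-1.41733330e+00,  2.63506058e-01, -4.89660731e-02,  1.25941543e+00,
        2.91207417e-05,  1.41551235e+00]), 'qd': array([-0.00076555, -0.000546  ,  0.00240319, -0.00016019,  0.00044161,
       -0.00163996]), 'tau': array([ 4.52229477e-03, -6.37628818e+01,  3.84557605e+01,  1.40933442e-02,
        3.10387686e-04, -8.10798042e-05]), 'tool_pos': array([ 0.15949756, -0.49990006,  0.25282315]), 'ee_rot': array([ 9.88107909e-01,  1.53761054e-01,  1.50571319e-05, -5.45601505e-04]), 'contact_force': array([0.12882404, 0.33765858, 0.25391296]), 'ft_torque': array([ 2.31656111e-05, -7.98211014e-02,  5.07725041e-02]), 'finger_force': 0.0, 'opening': 0.08559916234742715}
scene [[412.9, 0.0, 317.1], [0.0, 412.9, 199.8], [0.0, 0.0, 1.0]] [1.168 0.625 1.171]
side [[386.7, 0.0, 328.0], [0.0, 386.7, 196.4], [0.0, 0.0, 1.0]] [0.505 0.809 0.821]
```

View pics/scene0.png

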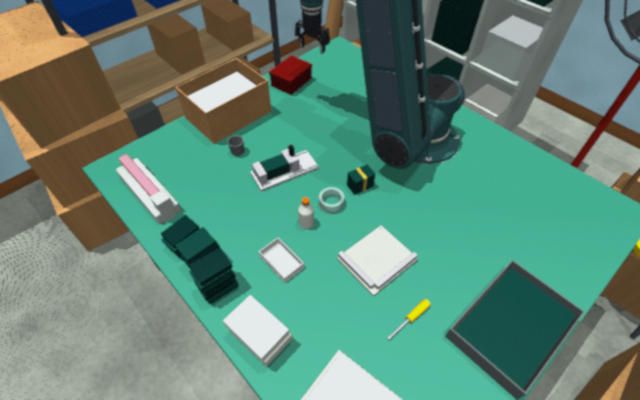

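View pics/side0.png

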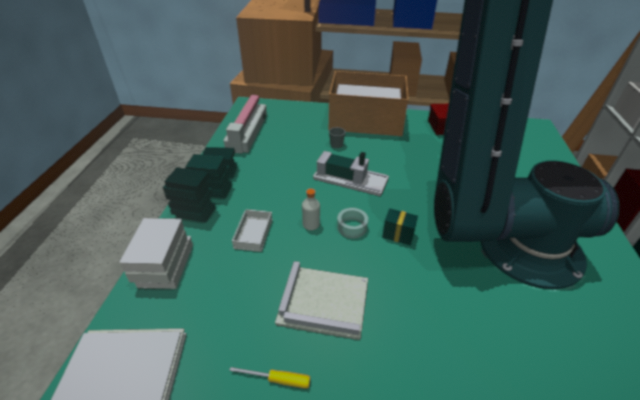

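The scene view shows the clamp at about (285,168), with its post at (291,150), and the board at (378,258). In the side view the post is at (362,158) and the board at (323,300). Next I'll cast rays for rough positions.

```bash
cat > h.py <<'E'
import cv2,numpy as np
from scipy.spatial.transform import Rotation as Ro
from workcell import robot
def cam(n):
    p=robot.camera_params(n); R=cv2.Rodrigues(np.array(p["rvec"]))[0]
    return np.array(p["K"]),R,-R.T@np.array(p["tvec"])
def ray(c,px,z):
    K,R,o=c; d=R.T@np.linalg.solve(K,[px[0],px[1],1]); return (o+d*(z-o[2])/d[2])[:2]
def proj(c,P):
    K,R,o=c; q=K@(R@(np.array(P)-o)); return q[:2]/q[2]
E
python3 - <<'E'
from h import *
s,d=cam("scene"),cam("side")
for nm,a,b,z in [("post top",(291,148),(362,155),.116),("board farR",(341,258),(282,325),.012),("corner",(374,291),(281,318),.03),("board",(378,227),(368,273),.012),("board",(416,258),(362,333),.012),("clamp end",(258,187),(316,180),.0),("clamp end near",(317,166),(385,191),.0),("bottle",(306,202),(311,193),.13)]:
    print(nm,ray(s,a,z).round(3),ray(d,b,z).round(3))
st=robot.read_state(); T=Ro.from_quat(st["ee_rot"]).as_matrix(); K,R,o=cam("wrist")
print(T.round(3),"cam in tool",(T.T@(o-st["tool_pos"])).round(4),(R@T).round(3),K)
E
```

```text
post top [ 0.511 -0.231] [ 0.503 -0.232]
board farR [0.654 0.176] [0.651 0.336]
corner [0.669 0.331] [0.654 0.329]
board [0.476 0.175] [0.459 0.159]
board [0.477 0.34 ] [0.466 0.332]
clamp end [ 0.662 -0.253] [ 0.652 -0.228]
clamp end near [ 0.429 -0.182] [ 0.416 -0.202]
bottle [ 0.644 -0.001] [ 0.634 -0.004]
[[ 0.953  0.304 -0.   ]
 [ 0.304 -0.953  0.001]
 [ 0.    -0.001 -1.   ]] cam in tool [ 0.0725 -0.001  -0.1204] [[ 0.     1.    -0.   ]
 [-0.959  0.    -0.284]
 [-0.284  0.     0.959]] [[293.09916601   0.         322.36781141]
 [  0.         293.09916601 202.18894196]
 [  0.           0.           1.        ]]
```

Call:
servo_tool(series=[0.03,-0.015,-0.005,0,-1,0.045,-0.022,-0.005,0,-1,0.045,-0.022,-0.005,0,-1,0.045,-0.022,-0.005,0,-1,0.045,-0.022,-0.005,0,-1,0.045,-0.022,-0.005,0,-1,0.045,-0.022,-0.005,0,-1,0.04,-0.022,-0.005,0,-1,0.02,-0.01,0,0.1,-1,0,0,0,0.15,-1,0,0,0,0.15,-1,0,0,0,0,-1])

```text
time: 1.6
tool_pos: [0.4481, -0.2201, 0.2931]
ee_rot: [0.999, -0.045, -0.0, -0.0]
contact_force: [-0.2, 0.1, -0.5]
opening: 0.0854
finger_force: 0.0
```

```bash
python3 - <<'E'
from h import *
st=robot.read_state(); print(st["time"],st["tool_pos"],Ro.from_quat(st["ee_rot"]).as_matrix().round(3),st["joints"].round(2))
c=cam("wrist"); np.save("c1.npy",np.array(c,dtype=object),allow_pickle=True)
cv2.imwrite("pics/w1.png",robot.read_camera("wrist")[:,:,::-1])
E
```

```text
1.6 [ 0.44808921 -0.22011165  0.29305909] [[ 0.996 -0.09  -0.   ]
 [-0.09  -0.996  0.   ]
 [-0.    -0.    -1.   ]] [-0.62  0.21 -0.01  1.35 -0.    2.61]Traceback (most recent call last):
  File "<stdin>", line 3, in <module>
ValueError: could not broadcast input array from shape (3,3) into shape (3,)
```

```bash
python3 - <<'E'
from h import *
cv2.imwrite("pics/w1.png",robot.read_camera("wrist")[:,:,::-1])
E
```

```text
(no output)
```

View pics/w1.png

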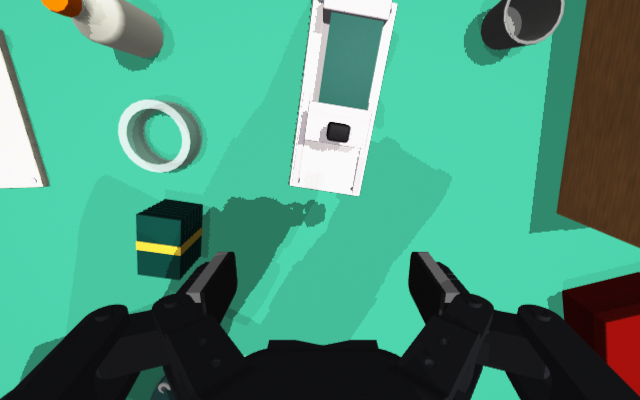

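The wrist view shows the clamp clearly. The black post is at (338,131), the green block at (350,60), and the clamp's near edge runs from (290,186) to (358,195). I'll measure these with masks.

```bash
python3 - <<'E'
from h import *
im=cv2.imread("pics/w1.png"); c=cam("wrist")
g=im.max(2); 
def comp(m,seed):
    n,l,s,ce=cv2.connectedComponentsWithStats(m.astype(np.uint8)); k=l[seed[1],seed[0]]; return l==k,s[k],ce[k]
m,s,ce=comp(g<75,(338,130)); print("post",s,ce)
q=cv2.boxPoints(cv2.minAreaRect(np.argwhere(m)[:,::-1].astype(np.float32)))
print(q.round(1).tolist(), [ray(c,p,.116).round(4).tolist() for p in q])
b=(im[...,1]<140)&(im[...,1]>70)&(im[...,1].astype(int)-im[...,2]>25)
m,s,ce=comp(b,(352,60)); print("block",s)
W=np.array([ray(c,p,.065) for p in np.argwhere(m)[:,::-1]],dtype=np.float32)
print(cv2.minAreaRect(W), cv2.boxPoints(cv2.minAreaRect(W)).round(4).tolist())
w=(im[...,2]>110)&(im.max(2).astype(int)-im.min(2)<40)
m,s,ce=comp(w,(345,165)); print("white",s)
# base edges left/right rows 120..180 at z=.015
for side in (0,-1):
    P=np.array([ray(c,(np.flatnonzero(m[r])[side]+(1 if side else 0),r+.5),.015) for r in range(110,182,4)])
    vx,vy,x,y=cv2.fitLine(P.astype(np.float32),cv2.DIST_HUBER,0,.01,.01).ravel(); print("edge",np.arctan2(vy,vx),x,y)
P=[]
for x in range(297,352,5): P.append(ray(c,(x+.5,np.flatnonzero(m[:,x])[-1]+1),.015))
vx,vy,x,y=cv2.fitLine(np.array(P,dtype=np.float32),cv2.DIST_HUBER,0,.01,.01).ravel(); print("near",np.arctan2(vy,vx),x,y)
E
```

```text
post [327 122  23  20 382] [337.47905759 131.80890052]
[[325.20001220703125, 139.0], [328.1000061035156, 121.19999694824219], [349.70001220703125, 124.80000305175781], [346.70001220703125, 142.60000610351562]] [[0.4972, -0.2263], [0.514, -0.2307], [0.5088, -0.2515], [0.4919, -0.2475]]
block [ 319   12   65   98 4527]
((0.5724294781684875, -0.259965181350708), (0.055793240666389465, 0.08934266120195389), 76.0102767944336) [[0.5223000049591064, -0.27619999647140503], [0.609000027179718, -0.2978000044822693], [0.6225000023841858, -0.24369999766349792], [0.5357999801635742, -0.22210000455379486]]
white [ 289    0  108  196 9829]
edge -0.24837302 0.48543033 -0.1848202
edge -0.2383035 0.47658858 -0.28538758
near 1.3242657 0.41830704 -0.2189977
```

Call:
servo_tool(series=[0.028,0.008,0,0,-1,0.0285,0.007,0,0,-1,0,0,0.02,0.154,-1,0,0,0.04,0,-1,0,0,0.04,0,-1,0,0,0.03,0,-1,0,0,0,0,-1])

```text
time: 2.52
tool_pos: [0.502, -0.2398, 0.1618]
ee_rot: [0.993, -0.121, -0.002, -0.001]
contact_force: [1.2, 0.2, 0.8]
opening: 0.0852
finger_force: 0.0
```

```bash
python3 - <<'E'
from h import *
st=robot.read_state(); T=Ro.from_quat(st["ee_rot"]).as_matrix(); print(st["tool_pos"],np.arctan2(T[1,0],T[0,0]))
c=cam("wrist"); im=robot.read_camera("wrist")[:,:,::-1]; cv2.imwrite("pics/w2.png",im)
print(proj(c,[.503,-.240,.116]))
E
```

```text
[ 0.501966   -0.23977     0.16175477] -0.24277328137485873
[323.99089276 235.99079797]
```

View pics/w2.png

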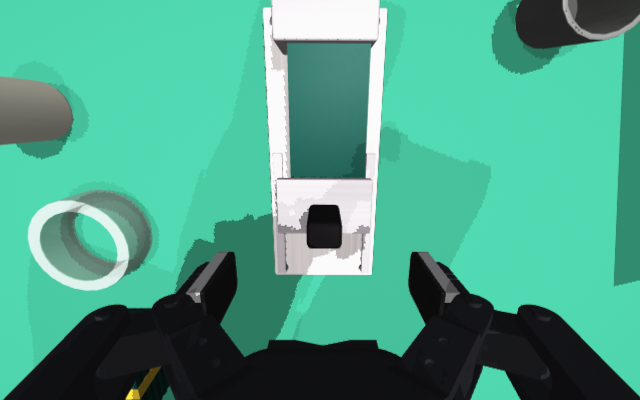

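The post is centred between the fingers at (324,235), as predicted. I'll descend and pinch it.

Call:
servo_tool(series=[0,0,0.025,0,-1,0,0,0.025,0,-1,0.001,0,0.005,0,0,0,0,0,0,1,0,0,0,0,1,0,0,0,0,1,0,0,0,0,1], force=50)

```text
time: 3.45
tool_pos: [0.5045, -0.2412, 0.1095]
ee_rot: [0.992, -0.122, 0.001, 0.001]
contact_force: [-0.3, -2.3, 6.2]
opening: 0.021
finger_force: 49.1
```

Call:
servo_tool(series=[-0.005,0,0,0,1,-0.01,0,0,0,1,-0.01,0,0,0,1,-0.01,0,0,0,1,-0.01,0,0,0,1,-0.003,0,0,0,1,0,0,0,0,1])

```text
time: 4.32
tool_pos: [0.4577, -0.2294, 0.1095]
ee_rot: [0.992, -0.122, 0.001, 0.001]
contact_force: [-1.8, -0.8, 10.9]
opening: 0.0214
finger_force: 49.7
```

Call:
servo_tool(series=[-0.003,0,0,0,1,-0.003,0,0,0,1,0,0,0,0,1])

```text
time: 4.7
tool_pos: [0.4561, -0.2291, 0.1096]
ee_rot: [0.993, -0.122, 0.005, 0.001]
contact_force: [30.0, -4.2, -15.4]
opening: 0.0209
finger_force: 51.3
```

The jaw is at its stop, with 30 N of reaction. I'll relax, release, lift, move over the block and turn half round, so that joint 6 stays in range at the board.

Call:
servo_tool(series=[0.004,0,0,0,1,0,0,0,0,-1,0,0,0,0,-1,0,0,0,0,-1,0,0,-0.03,0,-1,0,0,-0.05,0,-1,0.04,0,-0.03,0,-1,0.05,0,0,0,-1,0.025,0,0,-0.16,-1,0,0,0,-0.185,-1,0,0,0,-0.185,-1,0,0,0,-0.185,-1,0,0,0,-0.185,-1])

```text
time: 6.32
tool_pos: [0.5669, -0.2563, 0.2181]
ee_rot: [0.946, 0.324, -0.0, -0.0]
contact_force: [-0.0, -0.7, -0.9]
opening: 0.0853
finger_force: 0.0
```

Call:
servo_tool(series=[0,0,0,-0.185,-1,0,0,0,-0.185,-1,0,0,0,-0.185,-1,0,0,0,-0.185,-1,0,0,0,-0.185,-1,0,0,0,-0.185,-1,0,0,0,-0.185,-1,0,0,0,-0.185,-1,0,0,0,-0.185,-1,0,0,0,-0.185,-1,0,0,0,-0.185,-1,0,0,0,-0.185,-1,0,0,0,0,-1])

```text
time: 7.95
tool_pos: [0.5669, -0.2563, 0.2182]
ee_rot: [0.134, 0.991, 0.0, -0.0]
contact_force: [-1.1, -0.2, 0.4]
opening: 0.0854
finger_force: 0.0
```

```bash
python3 - <<'E'
from h import *
st=robot.read_state(); T=Ro.from_quat(st["ee_rot"]).as_matrix(); print(st["time"],st["tool_pos"],np.arctan2(T[1,0],T[0,0]),st["joints"].round(2),T.round(3))
c=cam("wrist"); im=robot.read_camera("wrist")[:,:,::-1]; cv2.imwrite("pics/w3.png",im)
print(proj(c,[.569,-.259,.065]))
E
```

```text
7.95 [ 0.5668999  -0.25628229  0.21818195] 2.873631608855764 [-0.56  0.44  0.13  1.26 -0.   -0.29] [[-0.964  0.265 -0.   ]
 [ 0.265  0.964  0.   ]
 [ 0.     0.    -1.   ]]
[319.26423655 196.47304104]
```

View pics/w3.png

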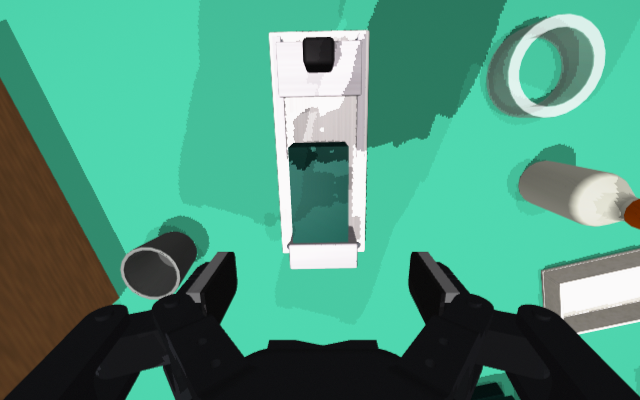

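The wrist view, now from the other side, shows the jaw fully open and the block free at (289–349, 145–244). I'll measure its centre and yaw.

```bash
python3 - <<'E'
from h import *
im=cv2.imread("pics/w3.png").astype(int); c=cam("wrist"); st=robot.read_state(); T=Ro.from_quat(st["ee_rot"]).as_matrix()
b=((im[...,1]<150)&(im[...,1]-im[...,2]>12)).astype(np.uint8); b=cv2.morphologyEx(b,cv2.MORPH_CLOSE,np.ones((5,5)))
n,l,s,ce=cv2.connectedComponentsWithStats(b); k=l[210,320]; m=l==k; print(s[k])
for r in (150,170,190,210,230): print(r,np.flatnonzero(m[r])[[0,-1]])
E_=[[],[]]
for r in range(172,238,3):
    x=np.flatnonzero(m[r])
    E_[0].append(ray(c,(x[0],r+.5),.065)); E_[1].append(ray(c,(x[-1]+1,r+.5),.065))
L=[cv2.fitLine(np.array(e,np.float32),cv2.DIST_HUBER,0,.01,.01).ravel() for e in E_]
print(L)
f=lambda p:(T.T@np.r_[p-st["tool_pos"][:2],0])[:2].round(4)
for l_ in L: print("yaw",np.arctan2(l_[1],l_[0]),"tool xy",f(l_[2:]))
for r in (s[k][1],s[k][1]+s[k][3]): print("end row",r,f(ray(c,(320,r),.065)))
E
```

```text
[ 288  142   61  102 5789]
150 [288 348]
170 [290 348]
190 [291 347]
210 [292 347]
230 [293 348]
[array([ 0.9679188 , -0.25126305,  0.5717793 , -0.28798264], dtype=float32), array([ 0.9662857 , -0.25747222,  0.58664745, -0.23438191], dtype=float32)]
yaw -0.25398496 tool xy [-0.0132 -0.0292]
yaw -0.2604053 tool xy [-0.0131  0.0264]
end row 142 [ 0.0491 -0.0012]
end row 244 [-0.0528 -0.0014]
```

Call:
servo_tool(series=[-0.004,-0.0014,0.03,-0.013,-1,0,0,0.05,0,-1,0,0,0.05,0,-1,0,0,0.02,0,-1,0,0,0.008,0,-1,0,0,0,0,1,0,0,0,0,1,0,0,0,0,1,0,0,0,0,1], force=80)

```text
time: 9.12
tool_pos: [0.5712, -0.2592, 0.0619]
ee_rot: [0.127, 0.992, -0.001, 0.001]
contact_force: [-0.8, 0.6, 7.5]
opening: 0.0545
finger_force: 85.6
```

Call:
servo_tool(series=[0,0,-0.02,0,1,0,0,-0.05,0,1,0,0,-0.05,0,1,0,0,-0.05,0,1,0,0,-0.02,0,1,0.006,0.04,0,0,1,0.008,0.05,0,0,1,0.008,0.05,0,0,1,0.008,0.05,0,0,1,0.008,0.05,0,0,1,0.006,0.04,0,0,1,0.004,0.027,0,0,1,0,0,0,0,1])

```text
time: 10.75
tool_pos: [0.6011, 0.0522, 0.2509]
ee_rot: [0.126, 0.992, 0.0, 0.0]
contact_force: [0.1, -0.4, -2.8]
opening: 0.0546
finger_force: 85.4
```

```bash
python3 - <<'E'
from h import *
st=robot.read_state(); T=Ro.from_quat(st["ee_rot"]).as_matrix(); print(st["time"],st["tool_pos"],np.arctan2(T[1,0],T[0,0]),st["joints"].round(2))
im=robot.read_camera("wrist")[:,:,::-1]; cv2.imwrite("pics/w4.png",im)
E
```

```text
10.75 [0.60114009 0.05218406 0.25087895] 2.889684685959491 [-0.05  0.4   0.15  1.32  0.    0.2 ]
```

View pics/w4.png

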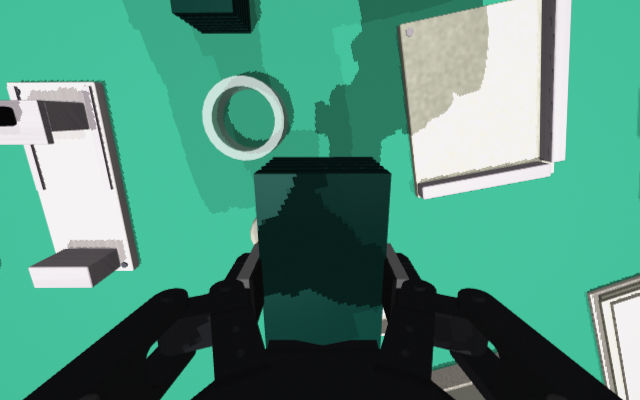

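The block is held and the clamp is open. The board shows at the upper right, with its side fence at x≈540–572, its far fence running (418,190) to (551,170), and the inner corner near (541,163). I'll enlarge the fences for edge picking.

```bash
python3 - <<'E'
import cv2
im=cv2.imread("pics/w4.png")[0:210,395:595]
cv2.imwrite("pics/w4c.png",cv2.resize(im,None,fx=2.8,fy=2.8,interpolation=cv2.INTER_NEAREST))
E
```

```text
(no output)
```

View pics/w4c.png

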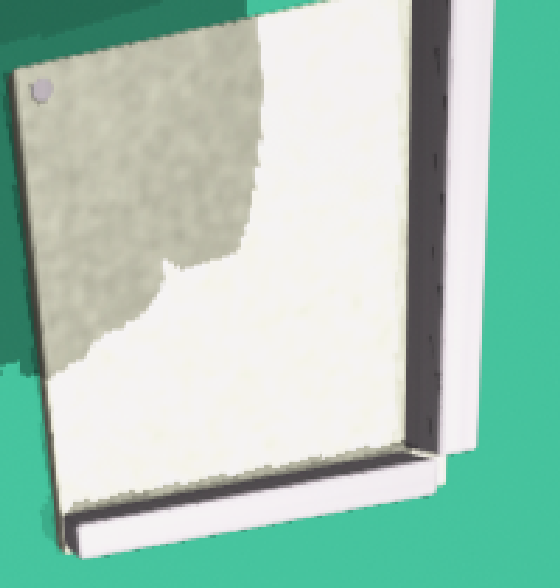

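```bash
python3 - <<'E'
from h import *
g=cv2.imread("pics/w4.png",0).astype(float); c=cam("wrist"); st=robot.read_state(); T=Ro.from_quat(st["ee_rot"]).as_matrix()
def fit(P): 
    v=cv2.fitLine(np.array(P,np.float32),cv2.DIST_HUBER,0,.01,.01).ravel(); return v[:2]*np.sign(v[0]),v[2:]
def edges(line,lo,hi,th=140):
    s=line[lo:hi]; d=np.flatnonzero(s<th); return lo+d[0],lo+d[-1]+1
sb,st_,fb,ft=[],[],[],[]
for r in range(10,150,4):
    a,b=edges(g[r],525,558); sb.append(ray(c,(a,r+.5),.012)); st_.append(ray(c,(b,r+.5),.034))
for x in range(430,535,4):
    y0=187-(x-420)*.171
    a,b=edges(g[:,x],int(y0)-9,int(y0)+4,120); fb.append(ray(c,(x+.5,a),.012)); ft.append(ray(c,(x+.5,b),.034))
L={}
for n,P in (("side bed",sb),("side top",st_),("far bed",fb),("far top",ft)):
    L[n]=fit(P); d,p=L[n]; print(n,"ang",np.arctan2(d[1],d[0]).round(4),p.round(4))
def X(a,b):
    A=np.c_[a[0],-b[0]]; t=np.linalg.solve(A,b[1]-a[1]); return a[1]+a[0]*t[0]
for k in ("bed","top"): print(k,"corner",X(L["side "+k],L["far "+k]).round(4))
E
```

```text
side bed ang -0.0602 [0.5493 0.3206]
side top ang -0.0615 [0.5578 0.3181]
far bed ang 1.5098 [0.6444 0.233 ]
far top ang 1.5104 [0.6442 0.2469]
bed corner [0.6494 0.3145]
top corner [0.6481 0.3125]
```

Bed and fence-top edges agree: corner at (0.649, 0.313), board yaw -0.061. I'll move to 8 mm clear of both fences and lower.

Call:
servo_tool(series=[0,0,0,-0.0955,1,0,0,0,-0.0955,1,0.003,0.03,0,0,1,0.005,0.045,0,0,1,0.005,0.045,0,0,1,0.005,0.045,0,0,1,0.004,0.04,0,0,1,0.0023,0.0228,0,0,1,0,0,0.03,0,1,0,0,0.05,0,1,0,0,0.05,0,1,0,0,0.03,0,1,0,0,0.014,0,1,0,0,0,0,1])

```text
time: 12.55
tool_pos: [0.5914, 0.2788, 0.0763]
ee_rot: [0.032, 0.999, -0.0, -0.0]
contact_force: [-0.6, 0.6, -1.0]
opening: 0.0545
finger_force: 85.4
```

```bash
python3 - <<'E'
from h import *
st=robot.read_state(); T=Ro.from_quat(st["ee_rot"]).as_matrix(); print(st["time"],st["tool_pos"],np.arctan2(T[1,0],T[0,0]),st["contact_force"])
d=(T.T@np.r_[np.array([.5907,.281])-st["tool_pos"][:2],0]); print("to precontact, tool",d.round(4))
im=robot.read_camera("side")[:,:,::-1][200:380,220:460]
cv2.imwrite("pics/s5.png",cv2.resize(im,None,fx=3.2,fy=3.2))
E
```

```text
12.55 [0.59141909 0.27878399 0.07632179] 3.0780210653526074 [-0.60971866  0.62424039 -1.00650599]
to precontact, tool [ 0.0009  0.0022 -0.    ]
```

View pics/s5.png

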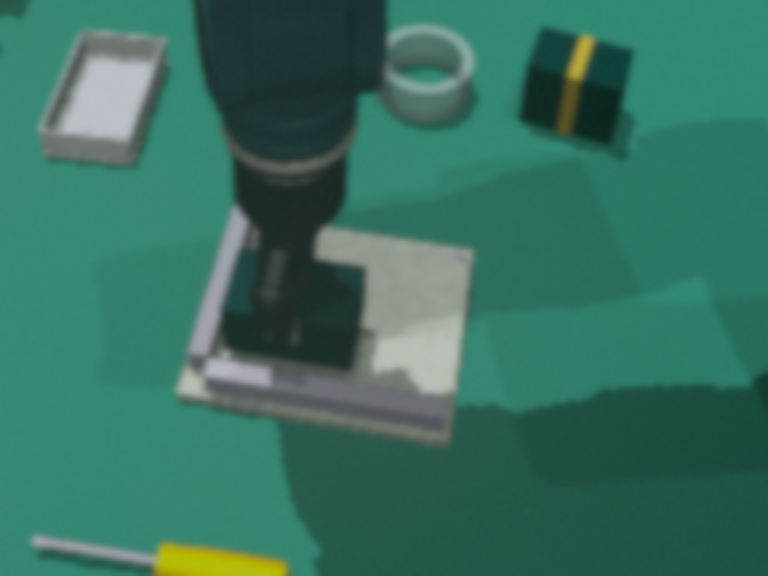

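The block hangs just above the bed, inside both fences. I'll lower it to contact.

Call:
servo_tool(series=[0,0,0.008,-0.003,1,0,0,0.007,0,1,0,0,0,0,1])

```text
time: 12.98
tool_pos: [0.5909, 0.2793, 0.0608]
ee_rot: [0.03, 1.0, -0.0, -0.0]
contact_force: [-0.4, -1.1, -2.5]
opening: 0.0543
finger_force: 85.4
```

Call:
servo_tool(series=[0,0,0.002,0,1,0,0,0,0,1])

```text
time: 13.22
tool_pos: [0.5912, 0.2794, 0.0593]
ee_rot: [0.03, 1.0, -0.0, -0.0]
contact_force: [-0.8, -0.9, -2.9]
opening: 0.0544
finger_force: 85.4
```

Call:
servo_tool(series=[0,0,0.001,0,1,0,0,0,0,1])

```text
time: 13.48
tool_pos: [0.5913, 0.2794, 0.0589]
ee_rot: [0.03, 1.0, 0.0, 0.0]
contact_force: [-3.8, 0.6, 4.7]
opening: 0.0548
finger_force: 86.2
```

Call:
servo_tool(series=[0,0,0.0007,0,1,0,0,0,0,1])

```text
time: 13.72
tool_pos: [0.5913, 0.2794, 0.0588]
ee_rot: [0.03, 1.0, 0.0, 0.001]
contact_force: [-5.9, -0.3, 13.7]
opening: 0.0547
finger_force: 87.6
```

Call:
servo_tool(series=[0,0,-0.001,0,1,0,0.003,0,0,1,0,0.003,0,0,1,0,0,0,0,1])

```text
time: 14.22
tool_pos: [0.5919, 0.2855, 0.0589]
ee_rot: [0.03, 1.0, -0.0, 0.0]
contact_force: [-0.6, -1.9, 4.5]
opening: 0.0546
finger_force: 86.5
```

Call:
servo_tool(series=[0,0.001,0,0,1,0,0.001,0,0,1,0,0,0,0,1])

```text
time: 14.6
tool_pos: [0.592, 0.2873, 0.0589]
ee_rot: [0.03, 1.0, -0.0, 0.0]
contact_force: [-0.9, -3.8, 5.3]
opening: 0.0548
finger_force: 86.5
```

```bash
cat > r.py <<'E'
from h import *
st=robot.read_state(); T=Ro.from_quat(st["ee_rot"]).as_matrix()
print(st["time"],st["tool_pos"].round(4),"yaw",np.arctan2(T[1,0],T[0,0]).round(4),"F tool",(T.T@st["contact_force"]).round(1),"M",(T.T@st["ft_torque"]).round(2),st["finger_force"],st["opening"])
d=(T.T@np.r_[np.array([.5992,.2885])-st["tool_pos"][:2],0]); print("to home, tool",d.round(4))
E
python3 r.py
```

```text
14.6 [0.592  0.2873 0.0589] yaw 3.0816 F tool [ 0.7 -3.8 -5.3] M [1.08 0.04 0.  ] 86.49177074432373 0.0547640654987074
to home, tool [-0.0071  0.0017  0.    ]
```

Call:
servo_tool(series=[0,0.001,0,0,1,0,0.001,0,0,1,0,0,0,0,1])

```text
time: 14.98
tool_pos: [0.5921, 0.2889, 0.0589]
ee_rot: [0.03, 1.0, -0.001, 0.0]
contact_force: [-1.0, -7.4, 6.9]
opening: 0.0548
finger_force: 86.7
```

Call:
servo_tool(series=[0,0.001,0,0,1,0,0,0,0,1])

```text
time: 15.22
tool_pos: [0.5921, 0.2891, 0.0589]
ee_rot: [0.031, 1.0, -0.001, 0.0]
contact_force: [-1.8, -14.6, 9.0]
opening: 0.0544
finger_force: 86.9
```

```bash
python3 r.py
```

```text
15.225 [0.5921 0.2891 0.0589] yaw 3.0806 F tool [  0.9 -14.7  -9. ] M [2.59 0.06 0.29] 86.94674491882324 0.05437835037343227
to home, tool [-0.0071 -0.0001  0.    ]
```

The side fence is reached, with contact biased to the far end by the moment. I'll ease off, trim the yaw, and slide towards the far fence.

Call:
servo_tool(series=[0,-0.0012,-0.0004,0.004,1,-0.003,0,0,0,1,-0.003,0,0,0,1,0,0,0,0,1])

```text
time: 15.72
tool_pos: [0.5963, 0.2887, 0.0589]
ee_rot: [0.032, 1.0, -0.0, -0.001]
contact_force: [-10.7, -5.1, 10.6]
opening: 0.0548
finger_force: 87.2
```

Call:
servo_tool(series=[-0.001,0,0,0,1,-0.001,0,0,0,1,0,0,0,0,1])

```text
time: 16.1
tool_pos: [0.5979, 0.2886, 0.0589]
ee_rot: [0.032, 1.0, -0.0, -0.002]
contact_force: [-13.3, -5.1, 11.8]
opening: 0.0547
finger_force: 87.3
```

```bash
python3 r.py
```

```text
16.1 [0.5979 0.2886 0.0589] yaw 3.0785 F tool [ 13.   -5.9 -11.7] M [ 1.1   2.19 -0.2 ] 87.2562825679779 0.05470061449754395
to home, tool [-0.0013 -0.     -0.    ]
```

Call:
servo_tool(series=[0,0,-0.001,0,1,-0.001,0,0,0,1,-0.001,0,0,0,1,0,0,0,0,1])

```text
time: 16.6
tool_pos: [0.6003, 0.2884, 0.0594]
ee_rot: [0.032, 0.999, -0.0, -0.002]
contact_force: [-9.5, -3.8, 1.4]
opening: 0.0547
finger_force: 86.2
```

```bash
python3 r.py
```

```text
16.6 [0.6003 0.2884 0.0594] yaw 3.0782 F tool [ 9.2 -4.4 -1.3] M [ 0.92  1.73 -0.2 ] 86.17737650871277 0.0547195715652412
to home, tool [0.0011 0.     0.    ]
```

Call:
servo_tool(series=[-0.0006,0,0.0003,0,1,0,0,0,0,1])

```text
time: 16.85
tool_pos: [0.6003, 0.2884, 0.0593]
ee_rot: [0.032, 0.999, -0.0, -0.002]
contact_force: [-13.8, -4.3, 7.9]
opening: 0.0541
finger_force: 86.8
```

```bash
python3 r.py
```

```text
16.85 [0.6003 0.2884 0.0593] yaw 3.0783 F tool [13.5 -5.2 -7.8] M [ 0.99  2.52 -0.15] 86.84249997138977 0.054141257551255526
to home, tool [0.0011 0.     0.    ]
```

Call:
servo_tool(series=[-0.0006,0,0,0,1,0,0,0,0,1])

```text
time: 17.1
tool_pos: [0.6003, 0.2884, 0.0593]
ee_rot: [0.032, 0.999, -0.0, -0.003]
contact_force: [-17.4, -3.6, 8.6]
opening: 0.0548
finger_force: 87.0
```

```bash
python3 r.py
```

```text
17.1 [0.6003 0.2884 0.0593] yaw 3.0785 F tool [17.2 -4.7 -8.5] M [ 0.95  3.24 -0.16] 87.03792929649353 0.05476938090809785
to home, tool [0.0011 0.     0.    ]
```

Both fences are touched. I'll balance the pushes to about 12 N each and trim the yaw.

Call:
servo_tool(series=[0.0005,0.0006,0,-0.0015,1,0,0.0005,0,0,1,0,0,0,0,1])

```text
time: 17.48
tool_pos: [0.6003, 0.2885, 0.0593]
ee_rot: [0.031, 1.0, -0.001, -0.002]
contact_force: [-15.1, -10.2, 8.8]
opening: 0.0546
finger_force: 87.1
```

```bash
python3 r.py
```

```text
17.475 [0.6003 0.2885 0.0593] yaw 3.0791 F tool [ 14.4 -11.2  -8.7] M [ 2.26  2.62 -0.05] 87.08517551422119 0.054582993568989074
to home, tool [ 0.0011 -0.0001  0.    ]
```

Call:
servo_tool(series=[0,0.0005,-0.0003,0,1,0,0,0,0,1,0,0,0,0,1])

```text
time: 17.85
tool_pos: [0.6003, 0.2886, 0.0593]
ee_rot: [0.031, 1.0, -0.002, -0.002]
contact_force: [-13.0, -13.2, 7.3]
opening: 0.0545
finger_force: 86.6
```

```bash
python3 r.py; python3 - <<'E'
from h import *
w=robot.read_camera("wrist")[:,:,::-1]; s=robot.read_camera("side")[:,:,::-1][250:350,250:410]
s=cv2.resize(s,(480,300),interpolation=cv2.INTER_CUBIC)
o=np.zeros((600,800,3),np.uint8); o[:300,:480]=s; o[300:,:480]=cv2.resize(w,(480,300)); cv2.imwrite("pics/f.png",o[:,:480])
E
```

```text
17.85 [0.6003 0.2886 0.0593] yaw 3.0789 F tool [ 12.2 -14.   -7.2] M [ 2.82  2.44 -0.15] 86.63821578025818 0.05452530866386301
to home, tool [ 0.0011 -0.0001  0.    ]
```

View pics/f.png

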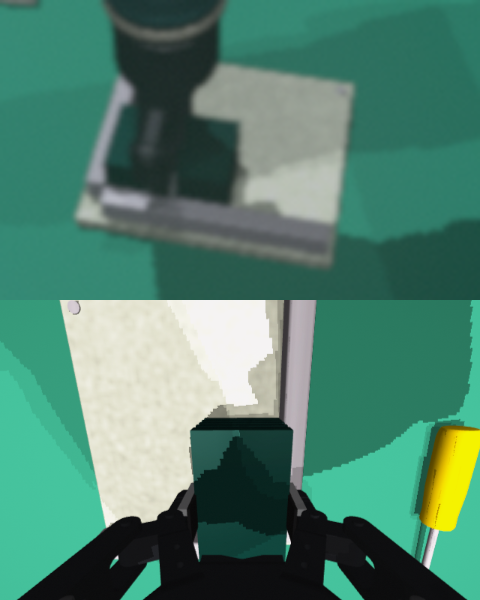

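The block sits in the corner, against both fences, with bed and fence parallel to it in both views. I'll nudge the far-fence push slightly, check that it is steady, and then hand in.

Call:
servo_tool(series=[-0.0004,0,0,0,1,0,0,0,0,1,0,0,0,0,1,0,0,0,0,1])

```text
time: 18.45
tool_pos: [0.6004, 0.2886, 0.0593]
ee_rot: [0.031, 1.0, -0.002, -0.003]
contact_force: [-15.7, -13.2, 8.5]
opening: 0.0542
finger_force: 86.8
```

```bash
python3 r.py; python3 -c "
from workcell import robot
print(robot.close_job())"
```

```text
18.45 [0.6004 0.2886 0.0593] yaw 3.079 F tool [ 14.9 -14.2  -8.4] M [ 2.77  2.83 -0.08] 86.80260300636292 0.0541501929323298
to home, tool [ 0.0012 -0.0001  0.    ]
the job is handed in; nothing more can be done
None
```

I handed the job in at 18.5 s: the clamp is open, and the block is in the board's corner, still gripped and pressed at about 15 N toward the far fence and 14 N toward the side fence (measured at the wrist; part of it may be friction).

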